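Loosen the left-hand clamp knob on the assembly bench

TASK

Of the two clamp fixtures on the bench, one has a left-hand thread: its round knob skirt is notched all round like a left-hand nut. Loosen that clamp by turning its knob clockwise (seen from above), less than a quarter of a turn, until the white line engraved on the knob points along the dark release line engraved on its dial, and let go there. Turning it anticlockwise would tighten it, so do not, and leave the other knob, with the plain smooth skirt, as it is set.

Things in the scene. Friction and masses are not known exactly. Their poses are not given: they have to be found in the camera images.
- lh_knob (a joint): turn (rad) of the left-hand knob, black, on an upright spindle; grows clockwise seen from above (loosening). Starts at 0.05 to 0.30; at 1.25 its white line is in line with the release line. Stops at -0.50 and 1.90. Friction about 0.15 N m; stays where left, does not rise. Its skirt, 72 mm across, top 33 mm above the bench, has nine pale notches in the rim.
- lh_grip (a point): grip point of the left-hand knob, on its axis, 55 mm above the bench, turning with it: x axis points level along the grip bar to the end with the white line, z up. The bar: black, upright, 60 mm long, 16 mm thick, from 33 to 66 mm above the bench; pinch it across its thickness. A 12 mm wide nose under its white-line end reaches 42 mm from the axis.
- lh_release (a point): middle of the dark release line, radial, 16 x 5 mm, on the left-hand fixture's aluminium dial (120 mm across, top 24 mm above the bench), 51 mm from the knob's axis; x axis points outward along it. The knob's line starts 0.95 to 1.20 rad anticlockwise of it. The fixture, a 185 x 130 mm plate fixed to the bench, has nothing higher than 25 mm but the knob.
- rh_nose (a point): outer end of the nose of the other knob (right-hand thread), to be left alone: 42 mm from its axis, 33 mm above the bench; x axis points outward from the axis. Knob and fixture have the same sizes and materials as the left-hand ones, but the knob's skirt is plain and smooth, with no notches.
Mind the look-alikes: they are no part of the job. Leave any green look-alike of the part that bears lh_knob alone.

How it is judged (in metres and radians):
At the end, for the whole second after the job is handed in: The left-hand knob stands still with its white line within 0.20 rad (11 degrees) of the release line (joint between 1.05 and 1.45 rad), and the nose of the other knob is within 8 mm of where it was (value of joint lh_knob between 1.05 and 1.45 rad and velocity of joint lh_knob between -0.05 and 0.05 rad/s and distance of rh_nose from where it was at the start of the episode below 0.008 m); the robot touches nothing.
It fails at once if the left-hand knob is tightened: turned anticlockwise past -0.15 rad (value of joint lh_knob below -0.15 rad).
It fails at once if the left-hand knob is turned well past the release line, beyond 1.65 rad (value of joint lh_knob above 1.65 rad).
It fails at once if the other knob is turned: its nose moves more than 8 mm (distance of rh_nose from where it was at the start of the episode above 0.008 m).
It also fails if it takes over 32 s, if anything falls off the work surface, if the arm or the gripper's body presses on something with over 40 N, if the wrist force passes 120 N, or if a joint passes its speed limit or range.

ROBOT

A 7-joint arm with a two-finger parallel gripper is mounted at the origin on the work surface. World frame = base frame: x ahead of the robot, y to its left, z up, the work surface at z = 0. Lengths are in mm, angles in rad, forces in N, time in s.
With the tool pointing down it reaches from about 425 to 875 mm from the base axis. Payload 8.4 kg.
Tool frame: the origin (TCP) lies midway between the tips of the shut fingers; the grasp point (between the pads) lies 19 mm behind it; z points along the fingers, y is the line along which they close (so a half turn about z gives the same grasp; the last joint's range is limited). The gripper opens to 87 mm and grips with 3 to 60 N. Pads are 19 mm wide; open, the fingers measure 117 mm over their backs; the gripper's body (75 mm by 190 mm) begins 51 mm behind the grasp point.
Start: joints at [-0.099, 0.333, 0.04, 1.465, -0.013, 1.343, -0.059], TCP at [649.972, -0.012, 222.546] pointing down, gripper open.
Joint ranges: [-2.58, 2.58], [-0.38, 2.09], [-1.3, 1.39], [0.25, 2.4], [-1.5, 4.64], [0.08, 2.09], [-2.65, 2.65]. Speed limits (rad/s): [2.22, 2.22, 2.79, 2.79, 3.14, 3.14, 3.14].

INTERFACE

Orientations are given as a unit quaternion [w, x, y, z].
In Python, from cell import arm gives the robot as it stands.
- The arm moves only by the shell command python3 -m crank 'ROWS'. ROWS is JSON, a list of rows, each a list of 3 entries, a list of its own where there are three numbers: the shift along the tool's x, y, z in m, then the turn about the tool's z in degrees, then the opening, from -1 (shut) to 1 (fully open). A call has 1 to 12 rows; each row shifts and turns the commanded pose from where the row before left it, along the tool's axes as they then stand; what a row does not reach is not made up. A row lasts 1/10 s, in which the tool goes at most 50 mm and 8.59 degrees, less where a joint would pass 70% of its speed; a pose out of reach is approached as far as the arm can. A call with a gripper value outside its range is refused whole. The fingers move at their own pace and stop on an object; the grip force is fixed at half the most. Time passes only in rows, so rows that do not move let the fingers close. It gives the time, the measured TCP pose, the force, the opening and the grip force at its end, in the units of the state.
- arm.state(): the state, without advancing time (a new reading comes with each control period).
- arm.read_camera(name): name is "scene" or "side" or "wrist"; returns the picture (420x560x3 uint8, red, green, blue); there is no depth.
- arm.camera_params(name): a dict with "fx", "fy", "cx", "cy" (pixels), "extrinsics" (4x4, takes a point from world to camera coordinates). Camera axes: x right, y down, z forward; pixel columns grow to the right and rows downward; lengths in mm; the calibration is good to about 2 mm. The wrist camera is an equidistant fisheye: a pixel r from the principal point sees the ray r / f radians off the axis. A picture is of the moment at which its call begins: read the wrist's pose just before it. camera_params takes no time and is no camera call; for the wrist camera it gives the pose at the moment of the call.
- arm.finish_job(): hands the job in; it is judged then, once.
The state is a dict: "time": time; "joint_pos": joint angles; "joint_velocities": joint speeds; "joint_torque": joint torques, N m; "position": TCP position; "tool_rot": TCP orientation; "contact_force": force on the tool from outside, world axes, zero at the start; "torque": the same for the moment, N m; "width": finger opening in mm; "finger_force": force on a finger pad.
Only numpy, scipy, OpenCV 4.12 (cv2) and the standard library are available. Lean on these libraries where they do the work, as an engineer would, in place of code of your own. Each camera call takes 0.05 s, during which the arm holds its last target. There are 200 camera calls.

## Working session

There is one attempt and no reset: what is moved stays moved. The work goes in short steps, Python scripts to look and compute and a shell command to move; the robot and the scene stay as the last step left them, time stands still between calls to the robot, and variables do not carry over. Pictures are saved under pics/ and viewed, at most 10 in all, crops included, and the job is handed in when it is done.

```bash
ls; mkdir -p pics
python3 - <<'E'
from cell import arm
import cv2,numpy as np
s=arm.state();print(s)
ims=[arm.read_camera(n) for n in("scene","side")]
for n,i in zip(("scene","side"),ims):
    cv2.imwrite(f"pics/{n}0.png",i[:,:,::-1]); p=arm.camera_params(n);print(n,p)
E
```

```text
pics
{'time': 0.0, 'joint_pos': array([-0.09922574,  0.33394064,  0.03991318,  1.46627938, -0.01338823,
        1.34328029, -0.0585304 ]), 'joint_velocities': array([-0.00200877,  0.00090062, -0.00067198, -0.00166792, -0.00108228,
       -0.00177663, -0.00074806]), 'joint_torque': array([ 1.06989024e-03, -6.56351209e+01,  1.33598529e+00, -4.03798449e+01,
       -5.97442500e-02,  4.47441044e-02,  1.62792835e-04]), 'position': array([ 6.49532965e+02, -4.16707914e-02,  2.21636631e+02]), 'tool_rot': array([-5.29979628e-04,  7.07126534e-01,  7.07086551e-01, -6.26747364e-04]), 'contact_force': array([0.18470507, 0.43624415, 0.38975546]), 'torque': array([0.05108507, 0.04074001, 0.00410076]), 'finger_force': 0.0, 'width': 87.28740201053049}
scene {'fx': 452.52139372394765, 'fy': 452.52139372394765, 'cx': 279.17132374180443, 'cy': 221.9964269659245, 'extrinsics': array([[-7.06116453e-01,  7.07848550e-01, -1.87078806e-02,
         3.12899800e+02],
       [ 4.96166596e-01,  4.75757642e-01, -7.26273623e-01,
        -1.76798033e+02],
       [-5.05191313e-01, -5.22115980e-01, -6.87151104e-01,
         1.33435881e+03],
       [ 0.00000000e+00,  0.00000000e+00,  0.00000000e+00,
         1.00000000e+00]])}
side {'fx': 409.6430061939383, 'fy': 409.6430061939383, 'cx': 284.29003853301856, 'cy': 214.63069624989558, 'extrinsics': array([[-9.12074158e-01, -4.09892219e-01, -1.04450379e-02,
         3.95539687e+02],
       [-2.84505236e-01,  6.51001603e-01, -7.03742626e-01,
         1.67815596e+02],
       [ 2.95258363e-01, -6.38893795e-01, -7.10378222e-01,
         7.23096567e+02],
       [ 0.00000000e+00,  0.00000000e+00,  0.00000000e+00,
         1.00000000e+00]])}
```

View pics/scene0.png

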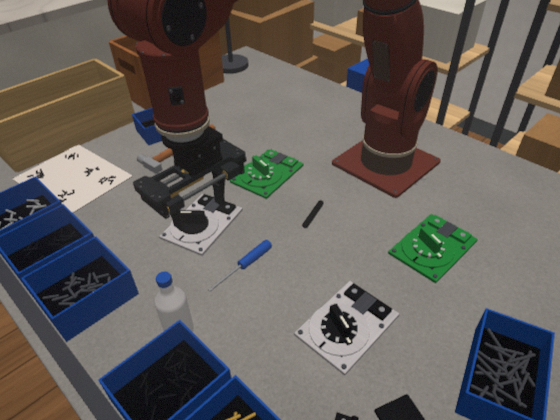

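View pics/side0.png

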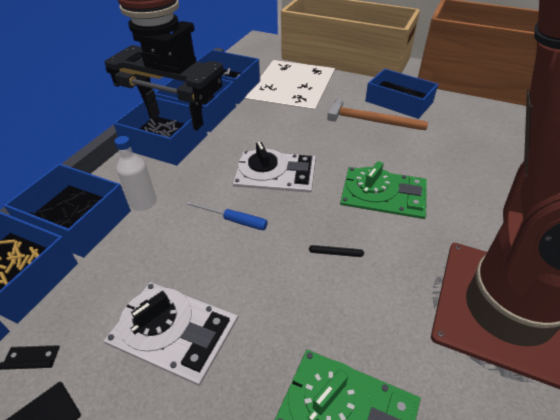

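Candidates for the left-hand knob:
- White fixture with a notched skirt: scene (340,324), side (155,312).
- White fixture with a smooth skirt, the other knob: scene (193,220), side (263,160).
- Two green look-alikes: scene (431,245) and (263,167).

I choose the first and check it in a close crop.

```bash
cat > h.py <<'E'
import numpy as np,cv2
from cell import arm
def ray(n,px,P=None):
    p=P or arm.camera_params(n);E=np.array(p["extrinsics"]);R,t=E[:3,:3],E[:3,3]
    x=(px[0]-p["cx"])/p["fx"];y=(px[1]-p["cy"])/p["fy"]
    if n=="wrist":
        r=np.hypot(x,y);k=np.sin(r)/r if r>1e-9 else 1;d=np.array([x*k,y*k,np.cos(r)])
    else: d=np.array([x,y,1.])
    d=R.T@d;return -R.T@t,d/np.linalg.norm(d)
def plane(n,px,z,P=None):
    o,d=ray(n,px,P);return o+d*(z-o[2])/d[2]
def tri(*rs):
    A=[np.eye(3)-np.outer(d,d) for o,d in rs];b=sum(a@o for a,(o,d) in zip(A,rs))
    X=np.linalg.solve(sum(A),b);return X,[np.linalg.norm(a@(X-o)) for a,(o,d) in zip(A,rs)]
E
python3 - <<'E'
import cv2,numpy as np
a=cv2.imread("pics/scene0.png")[275:375,290:390];b=cv2.imread("pics/side0.png")[265:365,105:205]
cv2.imwrite("pics/crop1.png",np.hstack([cv2.resize(i,(400,400),interpolation=cv2.INTER_CUBIC) for i in(a,b)]))
E
```

```text
(no output)
```

View pics/crop1.png

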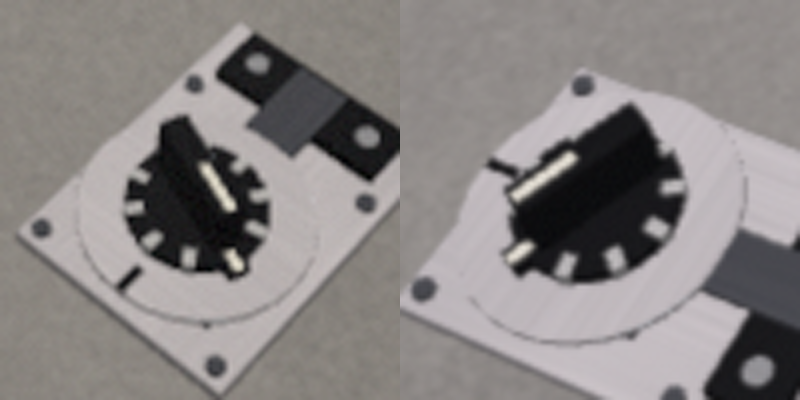

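The crop shows nine pale notches round the skirt, so the choice is right. In the left (scene) half, the white line runs (203,165)-(232,210), the nose mark is at (235,262) and the release line at (130,278). In the right (side) half, the line runs (575,158)-(515,195), the nose is at (518,252) and the release line at (503,167).

Run:
```python
from h import *
L=lambda u,v:(290+u/4-.4,275+v/4-.4); R=lambda u,v:(105+(u-400)/4-.4,265+v/4-.4)
pts=dict(line_out=((232,210),(515,195)),line_in=((203,165),(575,158)),nose=((237,265),(514,256)),rel=((130,278),(503,167)),plateTL=((41,228),(583,86)),plateB=((215,366),(424,289)),)
X={}
for k,(a,b) in pts.items():
    X[k],e=tri(ray("scene",L(*a)),ray("side",R(*b)));print(k,X[k].round(1),np.round(e,1))
l=X["line_out"]-X["line_in"];print("line dir",np.degrees(np.arctan2(l[1],l[0])))
# dial ellipse check: axis from skirt centre at z=33
for n,f,c in(("scene",L,(197,206)),("side",R,(597,203))): print(n,plane(n,f(*c),33).round(1))
for n,f,c in(("scene",L,[(80,205),(318,235),(205,325)]),("side",R,[(470,300),(745,180),(570,344)])):
    q=np.array([plane(n,f(*i),24)[:2] for i in c]);M=np.c_[2*q,np.ones(3)];s=np.linalg.solve(M,(q**2).sum(1));print(n,"dial c",s[:2].round(1),"r",np.sqrt(s[2]+s[:2]@s[:2]))
```

```text
line_out [561.1 300.2  65.7] [0.7 0.7]
line_in [550.7 275.1  64.7] [0.3 0.3]
nose [564.5 310.   32.6] [0.1 0.1]
rel [601.4 275.   24.4] [0.1 0.1]
plateTL [604.5 220.   11.2] [0.2 0.2]
plateB [602.4 329.8  11.1] [0.3 0.3]
line dir 67.3559306678131
scene [552.5 275.5  33. ]
side [548.3 276.3  33. ]
scene dial c [552.5 277.1] r 58.50061751896671
side dial c [550.1 274.5] r 60.36190711897148
```

The measured heights (65.7, 32.6 and 24.4 mm) match the text. The axis is at about (550.4, 274), the line points at 68°, and the release line at about 1°, so the knob needs about 67° clockwise. Joint start is then about 0.08. I move above it first.

```bash
python3 -m crank '[[[0.027,-0.01,0],0,1],[[0.027,-0.01,0],0,1],[[0.027,-0.01,0],0,1],[[0.027,-0.01,0],0,1],[[0.027,-0.01,0],0,1],[[0.027,-0.01,0],0,1],[[0.027,-0.01,0],0,1],[[0.027,-0.01,0],0,1],[[0.027,-0.01,0],0,1],[[0.031,-0.01,0],0,1],[[0,0,0],7.5,1],[[0,0,0],7.5,1]]' && python3 -m crank '[[[0,0,0],7,1],[[0,0,0.04],0,1],[[0,0,0.04],0,1],[[0,0,0],0,1],[[0,0,0],0,1]]'
python3 - <<'E'
from h import *
s=arm.state();P=arm.camera_params("wrist");im=arm.read_camera("wrist");cv2.imwrite("pics/w1.png",im[:,:,::-1])
print(s["time"],s["position"],s["tool_rot"],s["joint_pos"],P)
import json;json.dump({k:np.asarray(v).tolist() for k,v in P.items()},open("w1.json","w"))
E
```

```text
time: 1.3
position: [549.0, 275.3, 222.0]
tool_rot: [-0.0, 0.794, 0.608, -0.001]
contact_force: [-0.1, -0.8, 0.3]
width: 87.1
finger_force: 0.0
time: 1.8
position: [549.7, 273.8, 142.8]
tool_rot: [-0.0, 0.829, 0.559, -0.001]
contact_force: [0.7, 0.7, 1.1]
width: 86.9
finger_force: 0.0
1.8 [549.74266219 273.82389039 142.76695579] [-8.65129935e-05  8.29053533e-01  5.59168742e-01 -7.41374830e-04] [-0.47413103  0.31756107 -0.0738913   1.65194849  0.02488237  1.17449285
 -0.93801136] {'fx': 325.19226210127806, 'fy': 325.19226210127806, 'cx': 281.01809328644566, 'cy': 207.6090699675618, 'extrinsics': array([[ 9.26798457e-01, -3.75557168e-01, -1.19731328e-03,
        -4.06088149e+02],
       [-3.61208109e-01, -8.92251734e-01,  2.70953029e-01,
         4.31379918e+02],
       [-1.02826657e-01, -2.50686370e-01, -9.62591825e-01,
         4.38878970e+02],
       [ 0.00000000e+00,  0.00000000e+00,  0.00000000e+00,
         1.00000000e+00]])}
```

View pics/w1.png

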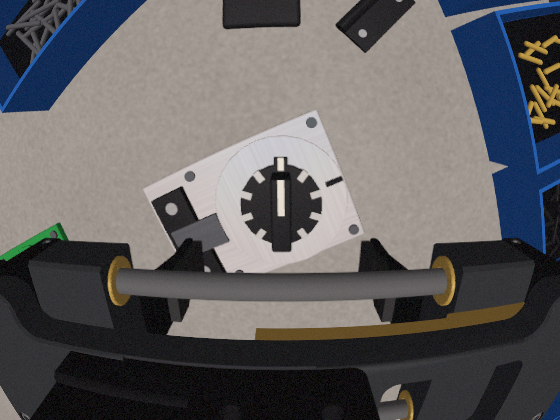

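The wrist picture shows the notched knob: white line (281,180)-(281,215), nose end (280,157), release line (334,182), bar top centre about (281,212).

Run:
```python
from h import *
import json
P=json.load(open("w1.json"))
g=lambda p,z:plane("wrist",p,z,P)
a,b,n,r=g((281,180),66),g((281,215),66),g((280,157),33),g((334,182),24)
print(a,b,n,r)
ang=lambda v:np.degrees(np.arctan2(v[1],v[0]))
print("line",ang(a-b))
for i,j in(((340,180),(328,185)),): print("rel",ang(g(i,24)-g(j,24)))
t0,t1=g((281,172),66),g((281,250),34);print("bar top outer",t0)
hs=[g((311,123),11),g((353,230),11)];print(hs,ang(hs[0]-hs[1]))
c=np.array([550.4,274]);print(ang(n[:2]-c),ang(r[:2]-c),np.linalg.norm(n[:2]-c),np.linalg.norm(r[:2]-c))
R=np.array([[1-2*.559**2]])
q=arm.state()["tool_rot"];from scipy.spatial.transform import Rotation as T
m=T.from_quat(np.roll(q,-1)).as_matrix();print("tool x ang",ang(m[:2,0]))
```

```text
[559.80968934 300.02652887  66.        ] [549.53791057 274.67889247  66.        ] [564.02196249 312.76586424  33.        ] [599.75355226 273.44683666  24.        ]
line 67.94042932929648
rel 1.368864154719388
bar top outer [562.08967856 305.65289008  66.        ]
[array([600.40883272, 328.77567808,  11.        ]), array([602.46893714, 218.43293685,  11.        ])] 91.06959076202752
70.63900127561898 -0.6421543432125784 41.08953750503494 49.35665213764475
tool x ang 67.99991043448428
```

Tool x (68.0°) lines up with the bar (67.9°), and the TCP is within 1 mm of the axis. Turn needed is about 67°. I go down to TCP z ≈ 38 and close.

```bash
python3 -m crank '[[[0,0,0.03],0,1],[[0,0,0.03],0,1],[[0,0,0.025],0,1],[[0,0,0.02],0,1],[[0,0,0],0,1],[[0,0,0],0,1]]' && python3 -m crank '[[[0,0,0],0,-1],[[0,0,0],0,-1],[[0,0,0],0,-1],[[0,0,0],0,-1],[[0,0,0],0,-1],[[0,0,0],0,-1],[[0,0,0],0,-1],[[0,0,0],0,-1],[[0,0,0],0,-1],[[0,0,0],0,-1]]'
```

```text
time: 2.45
position: [551.2, 274.7, 39.7]
tool_rot: [0.0, 0.829, 0.559, 0.001]
contact_force: [0.4, -0.3, 0.2]
width: 87.1
finger_force: 0.0
time: 3.45
position: [549.6, 274.1, 37.5]
tool_rot: [-0.0, 0.829, 0.559, -0.0]
contact_force: [-0.6, -2.6, 4.8]
width: 15.6
finger_force: 29.9
```

Gripped at 15.6 mm with 29.9 N. I turn 67° clockwise (+ about tool z), at a modest pace.

```bash
python3 -m crank '[[[0,0,0],6,-1],[[0,0,0],6,-1],[[0,0,0],6,-1],[[0,0,0],6,-1],[[0,0,0],6,-1],[[0,0,0],0,-1]]' && python3 -m crank '[[[0,0,0],6,-1],[[0,0,0],6,-1],[[0,0,0],6,-1],[[0,0,0],6,-1],[[0,0,0],6,-1],[[0,0,0],4,-1],[[0,0,0],3,-1],[[0,0,0],0,-1],[[0,0,0],0,-1],[[0,0,0],0,-1]]'
python3 - <<'E'
from h import *
s=arm.state();P=arm.camera_params("wrist");im=arm.read_camera("wrist");cv2.imwrite("pics/w2.png",im[:,:,::-1])
print(s["time"],s["contact_force"],s["torque"],s["joint_pos"][6])
im=arm.read_camera("side");cv2.imwrite("pics/s2.png",cv2.resize(im[265:365,105:205,::-1],(400,400)))
E
```

```text
time: 4.05
position: [549.9, 273.9, 37.5]
tool_rot: [0.0, 0.946, 0.325, -0.0]
contact_force: [0.3, -0.5, -0.1]
width: 15.7
finger_force: 30.0
time: 5.05
position: [550.0, 273.5, 37.5]
tool_rot: [0.0, 1.0, 0.01, -0.0]
contact_force: [-0.5, -1.9, 1.0]
width: 15.9
finger_force: 30.0
5.05 [-0.49209393 -1.93417537  1.01745989] [-0.62260745  0.17102964 -0.08290376] -2.0297071925820935
```

View pics/w2.png

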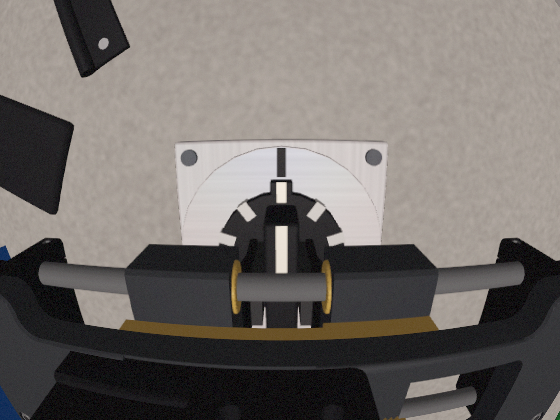

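The white line (281,225-272), the nose (281,190) and the release line (281,162) are all in one column, so they're aligned. I open, lift and check.

```bash
python3 -m crank '[[[0,0,0],0,1],[[0,0,0],0,1],[[0,0,0],0,1],[[0,0,0],0,1],[[0,0,0],0,1],[[0,0,0],0,1],[[0,0,0],0,1],[[0,0,0],0,1]]' && python3 -m crank '[[[0,0,-0.02],0,1],[[0,0,-0.03],0,1],[[0,0,-0.03],0,1],[[0,0,-0.03],0,1],[[0,0,0],0,1],[[0,0,0],0,1],[[0,0,0],0,1]]'
python3 - <<'E'
from h import *
im=arm.read_camera("wrist");cv2.imwrite("pics/w3.png",im[:,:,::-1])
E
```

```text
time: 5.95
position: [550.0, 274.0, 37.6]
tool_rot: [-0.0, 1.0, 0.009, -0.0]
contact_force: [-0.3, 0.3, -0.3]
width: 71.8
finger_force: 0.0
time: 6.65
position: [549.3, 273.7, 146.4]
tool_rot: [0.0, 1.0, 0.009, -0.001]
contact_force: [0.1, 0.4, -0.5]
width: 86.9
finger_force: 0.0
```

View pics/w3.png

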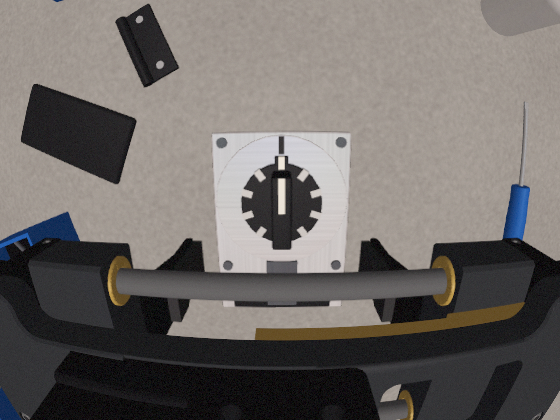

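After release, the white line (281,178-213), the nose (281,162) and the release line (281,145) are still in line, and the gripper is clear.

```bash
python3 -c "
from cell import arm
print(arm.finish_job())"
```

```text
the job is handed in; nothing more can be done
None
```

I turned the left-hand (notched) knob about 67° clockwise until its white line was in line with the release line, let go, and handed the job in with the gripper clear and the other knob untouched.

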